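# Open the wide terminal box

## Task

Open the wider of the two terminal boxes, using only pressing and pushing: press its snap tab all the way in with the fingertips, then push the released cover along its guides until it is completely off the terminals and lies flat on the box's own shelf. Do not lift or tip the cover, leave the narrower box shut, and do not knock the other things about.

Things in the scene. Friction and masses are not known exactly. Their poses are not given: they have to be found in the camera images.
- wide_box: The wider terminal box, grey, fixed to the bench, in the left or right place, turned up to 0.45 rad: 230 (x) x 132 (y) mm. Origin on the bench, mid-width, 105 mm from the rear end; +x runs from the rear (cover) end to the far end with the cable glands, z up. Terminal seat: x = -96 to -12 mm, its plane 45 mm above the bench; rear wall 5 mm higher than the plane.
- wide_shelf (a point): Centre of the wide box's flat shelf, level with the seat (45 mm above the bench), x = -12 to +117 mm of the box, with an end stop 8 mm high and side curbs 5.5 mm high. The guide walls beside the seat are 16.5 mm high over the plane; their lips reach 5 mm over the cover's sides, so it can only slide along the box's +x.
- wide_cover: The wide box's dark loose cover, 80 to 170 g: plate 84 (x) x 110 (y) mm, top 10 mm over its underside, on two side runners. Origin: centre of underside; axes as the box's. Shut, origin at x = -54 mm of the box; the up tab, 2 mm ahead of it, stops it. With the tab in it slides along +x with about 1 N, over the tab; off the seat when its origin is past x = +30 mm; end stop at +75 mm.
- wide_rib (a point): Middle of the top of the push rib on the wide cover: a wall 8 mm thick (x), 80 mm long (y), 18 mm high over the plate (top 28 mm above the seat plane), 26 mm behind (-x) the cover's origin, 12 mm in from the plate's rear edge. Push on its rear (-x) face towards the box's +x.
- wide_tab_top (a point): Centre of the top face of the wide box's snap tab: a steel block 44 (x) x 36 (y) mm standing in the shelf at x = -10 to +34 mm of the box, its top 14 mm above the plane when up. Moves with the tab. The shut cover's front edge is 24 mm behind (-x) this point.
- wide_tab (a joint): How far the wide box's tab is pressed down, m: 0 up (cover locked), 0.011 hard stop (top still 3 mm above the plane; cover free from 0.009). It slides straight down against about 4 N of friction and stays where it is left.
- narrow_box: The narrower terminal box, built the same but 92 mm wide, 230 long; origin and axes as for the wide one. Leave it alone.
- narrow_cover: Cover of the narrower box, 84 x 70 mm, rib 40 mm long, otherwise as the wide one. It must stay where it is.
- narrow_tab (a joint): How far the narrower box's tab is pressed, m. It must stay at 0.
- union_a: Brass pipe union, 41x47x48 mm, loose, stands between the boxes; origin at its underside. Leave it.
- nut_a: Steel lock nut, 41x47x18 mm, loose, lies between the boxes nearer the robot; origin at its underside. Leave it.
- mug: Stoneware mug, 85x115x88 mm, left of the boxes; origin at its underside. Leave it.
- pliers: Blue combination pliers, 193x67x14 mm, lie right of the boxes; origin at their underside. Leave them.
- ptfe_tape: Roll of thread tape, 58x58x14 mm, left of the boxes; origin at its underside. Leave it.
Things that resemble listed ones, but are neither listed nor needed, are in the scene too. Leave any yellow look-alike of the wide_cover alone.

How it is judged:
On the way:
1. the wide box's tab is pressed in while its cover still sits on its seat (value of joint wide_tab above 0.009 m and x of wide_cover in the frame of wide_box below -0.045 m), for 0.1 s.
At the end, for the whole second after the job is handed in: The wide box's tab is in (at least 8 mm) and its cover lies still and flat on the shelf: at least 84 mm along from its shut place (origin past x = 30 mm of the box), within 12 mm sideways, within 4 mm of the shelf plane, tilted under 0.06 rad. The narrow box is still shut (value of joint wide_tab above 0.008 m and x of wide_cover in the frame of wide_box between 0.03 and 0.08 m and y of wide_cover in the frame of wide_box between -0.012 and 0.012 m and z of wide_cover in the frame of wide_box between 0.041 and 0.049 m and angle between wide_cover's own z axis and vertical below 0.06 rad and linear speed of wide_cover below 0.01 m/s and value of joint narrow_tab below 0.003 m and distance of narrow_cover from where it was at the start of the episode below 0.008 m); the robot touches nothing.
It fails at once if the wide cover is lifted more than 12 mm or tipped by more than 0.25 rad (z of wide_cover in the frame of wide_box above 0.057 m or angle between wide_cover's own z axis and vertical above 0.25 rad).
It fails at once if the narrow box's tab is pressed (3 mm) or its cover moved (8 mm) (value of joint narrow_tab above 0.003 m or distance of narrow_cover from where it was at the start of the episode above 0.008 m).
It fails at once if another loose thing is moved more than 30 mm (distance of any of union_a, nut_a, mug, pliers, ptfe_tape from where it was at the start of the episode above 0.03 m).
It also fails if it takes over 38 s, if anything falls off the work surface, if the arm or the gripper's body presses on something with over 40 N, if the wrist force passes 120 N, or if a joint passes its speed limit or range.

## Robot

A 7-joint arm with a two-finger parallel gripper is mounted at the origin on a cart in front of the work surface, level with it; the furniture and walls round the work are solid. World frame = base frame: x ahead of the robot, y to its left, z up, the work surface at z = 0. Lengths are in m, angles in rad, forces in N, time in s.
With the tool pointing down it reaches from about 0.4 to 0.875 m from the base axis. Payload 6.5 kg.
Tool frame: the origin (TCP) lies at the very end of the fingers, on their centre line; the grasp point (between the pads) lies ctrl.grasp_offset behind it (ctrl.grasp_offset is the distance from the TCP to the grasp point, in m); x points along the fingers, z is the direction in which the jaws open and shut, and the axes are right-handed (so a half turn about x gives the same grasp; the last joint's range is limited). The gripper opens to 88 mm and grips with 3 to 60 N. Pads are 18 mm wide; open, the fingers measure 123 mm over their backs; the gripper's body (75 mm by 187 mm) begins 45 mm behind the grasp point.
Start: joints at [-1.212, 0.536, -0.004, 1.538, 0.003, 1.067, -0.071], TCP at [0.268, 0.592, 0.239] pointing down, gripper open.
Joint ranges: [-2.7, 2.7], [-0.37, 2.16], [-1.27, 1.26], [0.24, 2.4], [-1.31, 4.45], [0.19, 1.91], [-2.76, 2.76]. Speed limits (rad/s): [2.39, 2.39, 3.14, 3.14, 3.14, 3.14, 3.14].

## Interface

Orientations are given as a unit quaternion [x, y, z, w].
In Python, from station import ctrl, imaging, models gives the robot as it stands. The module is installed in compiled form; this text tells all that it offers.
- The arm moves only by the tool step_arm, never from a script. Its argument "commands" is text: rows parted by semicolons, each of 4 numbers parted by spaces: the shift along the tool's x, y, z in cm, then the turn about the tool's x in rad. In form: x y z yaw; .... A call has 1 to 12 rows; each row shifts and turns the commanded pose from where the row before left it, along the tool's axes as they then stand; what a row does not reach is not made up. A row lasts 1/8 s, in which the tool goes at most 62.5 mm and 10.7 degrees, less where a joint would pass 70% of its speed; a pose out of reach is approached as far as the arm can. A call with a gripper value outside its range is refused whole. "gripper" is the gripper's target within -1 to 1 (shut at 1, half-way at 0, fully open at -1), set as the call begins (left out, the last holds). The fingers move at their own pace and stop on an object; "newtons" is the grip in N (left out, the last holds). Time passes only in rows, so rows that do not move let the fingers close. It gives the time, the measured TCP pose, the force and the opening at its end, in the units of the state.
- ctrl.read_state(): the state, without advancing time (a new reading comes with each control period).
- imaging.capture(name): name is "scene" or "top"; returns a dict with "pixels" (384x512x3 uint8, red, green, blue), "fov_y" (degrees; the focal length in pixels is half the picture's height over the tangent of half this angle, whatever the lens; pixels are square), "cx", "cy" (the principal point, pixels), "origin" and "rotation" of the camera in the world. Camera axes: x right, y up, looking along -z (the intrinsics and any distortion apply to the point x, -y, -z); pixel columns grow to the right and rows downward; lengths in m; the calibration is good to about 2 mm. A picture is of the moment at which its call begins. There is no depth.
- ctrl.hand_in(): hands the job in, once; it reports no verdict.
Trained networks look in the newest picture that a camera, given by its name, has taken for a name from the list of things; names that differ only in an ending like _2 or _b are one class to them, and where a whole thing is asked for, a point or a joint stands for the part that bears it (a point fixed in the world has none). Each returns a list of dicts, best first, with "score" (0 to 1); they miss things now and then, are a little off and sometimes report something else, mostly with a low value. They report only what shows in the picture. A call takes as long as a camera call. They do not tell look-alikes from the thing itself.
- models.outline_of(query, camera): "mask" (384x512 bool, what is visible of it) and "extent" ([left, top, right, bottom] in pixels, round what is visible of it).
The state is a dict: "time_s": time; "joint_positions": joint angles; "joint_velocities": joint speeds; "joint_torque": joint torques, N m; "position": TCP position; "eef_rot": TCP orientation; "wrist_force": force on the tool from outside, world axes, zero at the start; "wrist_torque": the same for the moment, N m; "finger_gap": opening from 0.0 (shut) to 1.0 (fully open).
Only numpy, scipy, OpenCV 4.12 (cv2) and the standard library are available. Lean on these libraries where they do the work, as an engineer would, in place of code of your own. Each camera call takes 0.05 s, during which the arm holds its last target. There are 200 camera calls.

## Working session

There is one attempt and no reset: what is moved stays moved. The work goes in short steps, Python scripts to look and compute and a tool call to move; the robot and the scene stay as the last step left them, time stands still between calls to the robot, and variables do not carry over. Pictures are saved under pics/ and viewed, about 8 in all and at most 12, crops included, and the job is handed in when it is done.

Besides the shell and the picture viewer there is one more tool, called after "Emit:" as name(argument=value, ...) on one line, values as JSON. step_arm: Moves the arm, as the interface text tells. Its arguments: {"type":"object","properties":{"commands":{"type":"string"},"gripper":{"type":"number"},"newtons":{"type":"number"}},"required":["commands"]}

```bash
mkdir -p pics; cat > h.py <<'E'
from station import ctrl, imaging, models
import numpy as np, cv2
def K(c):
    f=c["pixels"].shape[0]/2/np.tan(np.radians(c["fov_y"])/2); return f
def ray2z(c,u,v,z):
    f=K(c); d=np.array([(u-c["cx"])/f,-(v-c["cy"])/f,-1.]); d=np.array(c["rotation"])@d
    o=np.array(c["origin"]); return o+d*(z-o[2])/d[2]
def proj(c,p):
    q=np.array(c["rotation"]).T@(np.array(p)-np.array(c["origin"])); f=K(c)
    return c["cx"]+f*q[0]/-q[2], c["cy"]-f*q[1]/-q[2]
E
python3 - <<'E'
from h import *
s=ctrl.read_state(); print({k:np.round(v,3).tolist() for k,v in s.items()}, ctrl.grasp_offset)
for n in ("scene","top"):
    c=imaging.capture(n); print(n,{k:(np.round(v,4).tolist() if k!="pixels" else v.shape) for k,v in c.items()})
    cv2.imwrite(f"pics/{n}0.png",cv2.resize(c["pixels"][:,:,::-1],(800,600),interpolation=cv2.INTER_CUBIC))
    for q in ("wide_box","wide_cover","wide_tab","narrow_box","narrow_cover"):
        for o in models.outline_of(q,n): print(q,round(o["score"],2),o["extent"], [np.round(v,1) for v in cv2.minAreaRect(np.argwhere(o["mask"])[:,::-1].astype(np.float32))] )
E
```

```text
{'time_s': 0.0, 'joint_positions': [-1.212, 0.537, -0.004, 1.539, 0.003, 1.067, -0.071], 'joint_velocities': [0.002, -0.0, -0.0, 0.0, -0.0, -0.0, -0.0], 'joint_torque': [0.0, -57.1, 0.991, -25.159, -0.056, 0.018, 0.0], 'position': [0.268, 0.592, 0.238], 'eef_rot': [-0.384, 0.595, 0.383, 0.594], 'wrist_force': [0.026, -0.135, 0.273], 'wrist_torque': [-0.001, -0.01, 0.035], 'finger_gap': 0.998} 0.0187
scene {'pixels': (384, 512, 3), 'fov_y': 46.0094, 'cx': 260.6559, 'cy': 190.1995, 'origin': [0.042, -0.7011, 1.1225], 'rotation': [0.3214, -0.0971, -0.2803, 0.8993]}
wide_box 0.57 [279.2, 191.5, 360.6, 273.6] [array([320.8, 231.9]), array([57.4, 79.7]), np.float64(37.1)]
wide_cover 0.58 [229.7, 255.3, 275.7, 294.2] [array([253.2, 276.2]), array([28.9, 41.4]), np.float64(71.1)]
wide_cover 0.55 [287.2, 222.3, 330.4, 261.5] [array([308.8, 240.5]), array([36.7, 28.5]), np.float64(34.3)]
wide_tab 0.58 [312.8, 216.7, 334.6, 234.5] [array([322.5, 224.5]), array([14.1, 17. ]), np.float64(45.0)]
narrow_box 0.6 [209.0, 128.7, 268.3, 191.0] [array([240.2, 158.1]), array([36.7, 68. ]), np.float64(39.
[... 331 characters left out ...]
07. , 227.6]), array([25. , 31.8]), np.float64(14.0)]
wide_cover 0.61 [298.2, 162.4, 333.8, 193.6] [array([314.6, 176. ]), array([25.6, 31.4]), np.float64(73.3)]
wide_tab 0.43 [249.5, 151.6, 261.7, 167.8] [array([255.5, 158.5]), array([13., 13.]), np.float64(90.0)]
narrow_box 0.83 [168.1, 129.5, 224.9, 204.5] [array([197.9, 164.4]), array([70.8, 34.9]), np.float64(67.4)]
narrow_cover 0.87 [190.1, 169.5, 214.4, 195.9] [array([204.6, 182.8]), array([24.8, 18.4]), np.float64(66.0)]
narrow_cover 0.47 [97.7, 154.1, 131.9, 183.2] [array([112.8, 168.2]), array([32. , 26.6]), np.float64(36.9)]
narrow_cover 0.17 [253.6, 151.3, 262.4, 165.3] [array([255. , 158.5]), array([11., 10.]), np.float64(90.0)]
```

View pics/top0.png

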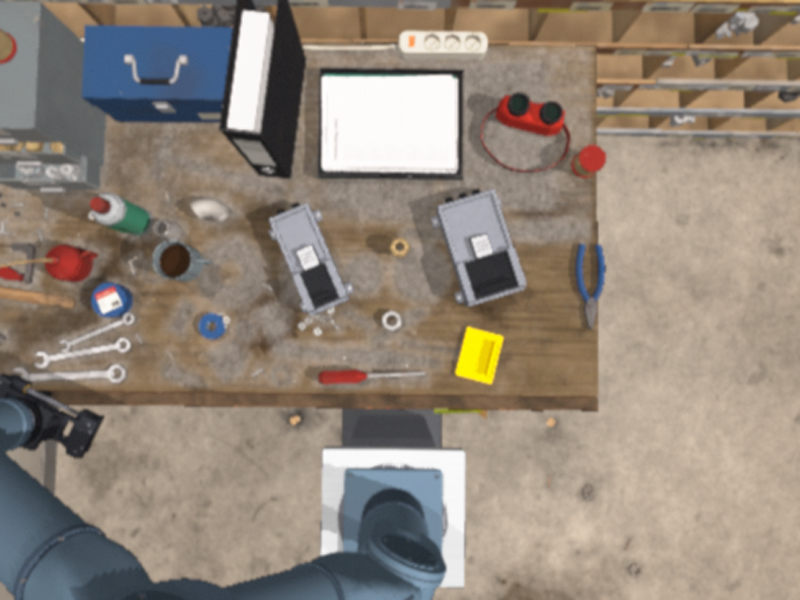

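View pics/scene0.png

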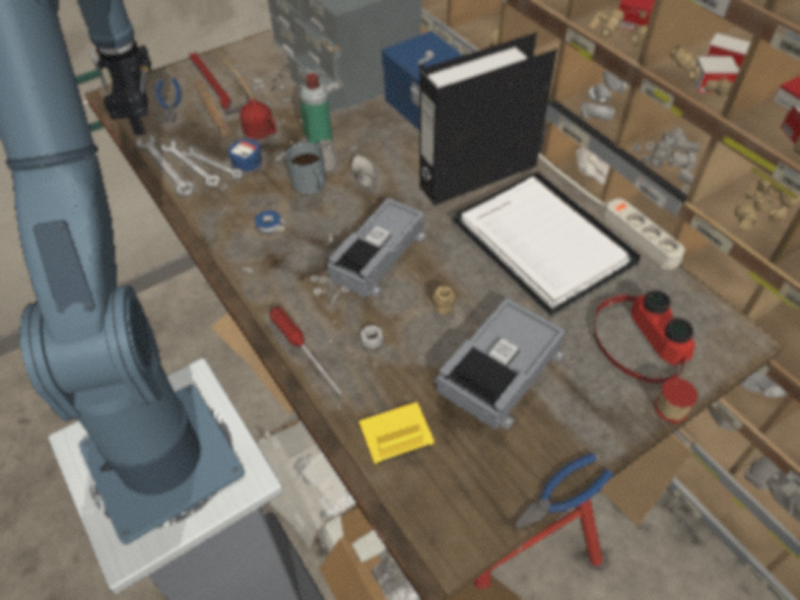

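```bash
cat >> h.py <<'E'
from scipy.spatial.transform import Rotation as R
from scipy.optimize import minimize
def cap(n):
    c=dict(imaging.capture(n)); c["rotation"]=R.from_quat(c["rotation"]).as_matrix(); return c
def b2w(P,p):  # box->world, pose P=(x,y,yaw)
    a=P[2]; p=np.atleast_2d(p).astype(float)
    return np.c_[P[0]+np.cos(a)*p[:,0]-np.sin(a)*p[:,1], P[1]+np.sin(a)*p[:,0]+np.cos(a)*p[:,1], p[:,2]]
def rect(x0,x1,y0,y1,z): return [(x0,y0,z),(x1,y0,z),(x1,y1,z),(x0,y1,z)]
def overlay(c,P,cx=-.054,tz=.059,s=6,win=(270,110,350,205)):
    u0,v0,u1,v1=win; im=cv2.resize(np.ascontiguousarray(c["pixels"][v0:v1,u0:u1,::-1]),None,fx=s,fy=s,interpolation=cv2.INTER_CUBIC)
    for r,col in ((rect(-.105,.125,-.066,.066,.0),(0,255,0)),(rect(cx-.042,cx+.042,-.05,.05,.055),(0,0,255)),(rect(cx-.03,cx-.022,-.04,.04,.073),(255,255,0)),(rect(-.01,.034,-.018,.018,tz),(255,0,255))):
        q=np.array([[(a-u0+.5)*s,(b-v0+.5)*s] for a,b in (proj(c,p) for p in b2w(P,r))],np.int32); cv2.polylines(im,[q],True,col,1)
    return im
def fillm(c,pts3):
    m=np.zeros((384*4,512*4),np.uint8); q=np.array([[a*4+2,b*4+2] for a,b in (proj(c,p) for p in pts3)],np.float32)
    h=cv2.convexHull(q).astype(np.int32); cv2.fillPoly(m,[h],255); return cv2.resize(m,(512,384),interpolation=cv2.INTER_AREA)/255.
E
python3 - <<'E'
from h import *
cs={n:cap(n) for n in("top","scene")}
ms={}
for n,c in cs.items():
    o=[o for o in models.outline_of("wide_cover",n) if c["pixels"][o["mask"]].mean()<90 ]
    ms[n]=o[0]["mask"]; print(n,o[0]["extent"],ms[n].sum())
m=ms["top"]; v,u=np.nonzero(m); ctr=ray2z(cs["top"],u.mean(),v.mean(),.056); print("cover c",ctr)
def cost(P,use=("top","scene")):
    t=0
    pts=b2w(P,rect(-.096,-.012,-.05,.05,.055)+rect(-.084,-.076,-.04,.04,.073))
    for n in use: t+=np.abs(fillm(cs[n],pts)-ms[n]).sum()
    return t
best=None
for a in (-.4,-.25,-.1,.1,.25,.4):
    P0=[ctr[0]+.054*np.cos(a),ctr[1]+.054*np.sin(a),a]
    r=minimize(cost,P0,method="Nelder-Mead",options=dict(initial_simplex=np.array([P0]+[np.add(P0,d) for d in ([.01,0,0],[0,.01,0],[0,0,.1])]),xatol=1e-4))
    if best is None or r.fun<best.fun: best=r
print(best.x,best.fun,[cost(best.x,(n,)) for n in cs]); P=best.x; np.save("P.npy",P)
a=overlay(cs["top"],P,s=5); b=overlay(cs["scene"],P,s=5,win=(275,185,365,280))
w=np.zeros((max(a.shape[0],b.shape[0]),a.shape[1]+b.shape[1],3),np.uint8); w[:a.shape[0],:a.shape[1]]=a; w[:b.shape[0],a.shape[1]:]=b; w=w[:600,:800] if w.shape[1]<=800 else cv2.resize(w,(800,int(w.shape[0]*800/w.shape[1])))
cv2.imwrite("pics/ov1.png",w)
E
```

```text
top [300.0, 161.7, 330.2, 192.8] 680
scene [288.0, 223.6, 328.0, 256.9] 910
cover c [ 0.53730413 -0.20816124  0.056     ]
[ 0.58933644 -0.18804939  0.32527181] 126.1843137254902 [np.float64(75.71764705882353), np.float64(50.46666666666667)]
```

View pics/ov1.png

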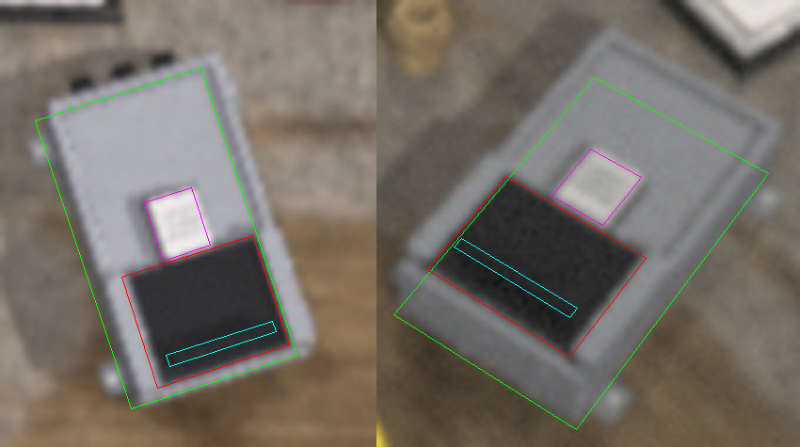

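```bash
cat >> h.py <<'E'
def go(P,p,par=0):  # needed move in tool frame after yaw; tool z along box y
    s=ctrl.read_state(); r=R.from_quat(s["eef_rot"]).as_matrix(); t=b2w(P,p)[0]
    d=t-np.array(s["position"]); a=P[2]
    by=np.array([-np.sin(a),np.cos(a),0]); zt=r[:,2]
    out=[]
    for sg in (1,-1):
        yaw=np.arctan2(np.dot(np.cross(zt,sg*by),r[:,0]),np.dot(zt,sg*by)); out.append(yaw)
    i=int(np.argmin(np.abs(out))); yaw=out[i]
    r2=r@R.from_rotvec([yaw,0,0]).as_matrix()
    print("t",round(s["time_s"],2),"pos",np.round(s["position"],4),"target",np.round(t,4),"yaws",np.round(out,3),"move cm now",np.round(100*r.T@d,2),"after yaw",np.round(100*r2.T@d,2))
    print("tool axes\n",np.round(r,3),"F",np.round(s["wrist_force"],1),"gap",round(s["finger_gap"],2),"j7",round(s["joint_positions"][6],2))
E
python3 - <<'E'
from h import *
P=np.load("P.npy"); go(P,[.012,0,.2])
E
```

```text
t 0.8 pos [0.2679 0.5922 0.2387] target [ 0.6007 -0.1842  0.2   ] yaws [-0.75   2.392] move cm now [  3.87 -62.32 -57.03] after yaw [  3.87  -6.72 -84.21]
tool axes
 [[ 0.    -0.911  0.412]
 [ 0.     0.412  0.911]
 [-1.    -0.     0.   ]] F [ 0.4  0.  -0. ] gap 1.0 j7 -0.07
```

Emit:
step_arm(commands="0 -2 -2 0;0 -4 -3.7 0;0 -4 -3.7 0;0 -4 -3.7 0;0 -4 -3.7 0;0 -4 -3.7 0;0 -4 -3.7 0;0 -4 -3.7 0;0 -4 -3.7 0;0 -4 -3.7 0;0 -4 -3.7 0;0 -4 -3.7 0", gripper=1, newtons=20)

```text
time_s: 2.3
position: [0.5117, 0.012, 0.2391]
eef_rot: [-0.384, 0.594, 0.383, 0.594]
wrist_force: [0.5, 0.4, 0.4]
finger_gap: 0.006
```

```bash
python3 - <<'E'
from h import *
P=np.load("P.npy"); go(P,[.012,0,.2])
E
```

```text
t 2.3 pos [0.5117 0.012  0.2391] target [ 0.6007 -0.1842  0.2   ] yaws [-0.75   2.392] move cm now [  3.91 -16.19 -14.22] after yaw [  3.91  -2.16 -21.44]
tool axes
 [[ 0.001 -0.911  0.412]
 [ 0.     0.412  0.911]
 [-1.    -0.001  0.001]] F [0.5 0.4 0.4] gap 0.01 j7 1.12
```

Emit:
step_arm(commands="0 0 0 -0.15;0 0 0 -0.15;0 0 0 -0.15;0 0 0 -0.15;0 0 0 -0.15;0 -0.5 -5 0;0 -0.5 -5 0;0 -0.5 -5 0;2 -0.6 -5 0;1.9 0 -1.4 0;0 0 0 0;0 0 0 0")

```text
time_s: 3.8
position: [0.5994, -0.1803, 0.2001]
eef_rot: [-0.575, 0.411, 0.575, 0.412]
wrist_force: [0.5, -0.3, -1.0]
finger_gap: 0.004
```

```bash
python3 - <<'E'
from h import *
P=np.load("P.npy"); go(P,[.012,0,.2])
c=cap("top"); d=cap("scene")
a=cv2.resize(c["pixels"][90:220,250:380,::-1],(400,400),interpolation=cv2.INTER_CUBIC);b=cv2.resize(d["pixels"][170:300,250:380,::-1],(400,400),interpolation=cv2.INTER_CUBIC)
cv2.imwrite("pics/v4.png",np.hstack([a,b]))
E
```

```text
t 3.8 pos [ 0.5994 -0.1803  0.2001] target [ 0.6007 -0.1842  0.2   ] yaws [ 2.000e-03 -3.139e+00] move cm now [ 0.01  0.   -0.41] after yaw [ 0.01  0.   -0.41]
tool axes
 [[ 0.    -0.947 -0.322]
 [ 0.001 -0.322  0.947]
 [-1.    -0.001  0.001]] F [ 0.5 -0.3 -1. ] gap 0.0 j7 2.21
```

View pics/v4.png

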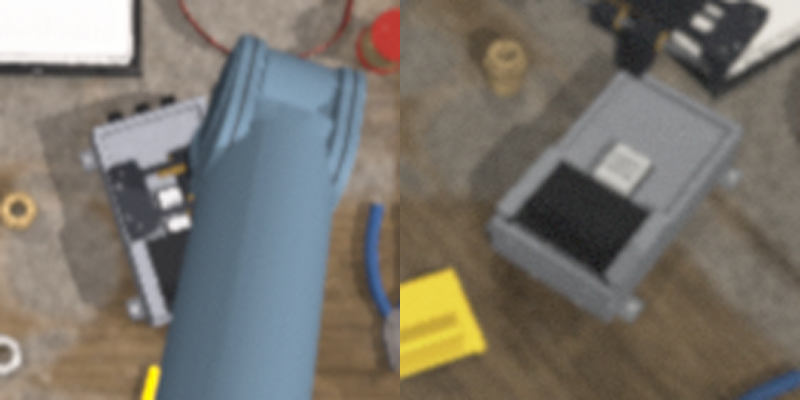

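Emit:
step_arm(commands="3 0 -0.4 0;4 0 0 0;4 0 0 0;1.5 0 0 0;0 0 0 0;0 0 0 0")

```text
time_s: 4.65
position: [0.6019, -0.1865, 0.0766]
eef_rot: [0.575, -0.412, -0.573, -0.413]
wrist_force: [0.3, 0.1, -0.2]
finger_gap: 0.008
```

```bash
python3 - <<'E'
from h import *
P=np.load("P.npy"); go(P,[.012,0,.048])
d=cap("scene"); b=overlay(d,P,s=6,win=(265,165,375,265))
s=ctrl.read_state();u,v=proj(d,s["position"]); cv2.circle(b,(int((u-265+.5)*6),int((v-165+.5)*6)),4,(0,255,255),1)
cv2.imwrite("pics/v5.png",b)
E
```

```text
t 4.65 pos [ 0.6019 -0.1865  0.0766] target [ 0.6007 -0.1842  0.048 ] yaws [ 0.    -3.141] move cm now [2.86 0.05 0.26] after yaw [2.86 0.05 0.26]
tool axes
 [[ 0.003 -0.947 -0.32 ]
 [-0.001 -0.32   0.948]
 [-1.    -0.002 -0.002]] F [ 0.3  0.1 -0.2] gap 0.01 j7 2.24
```

View pics/v5.png

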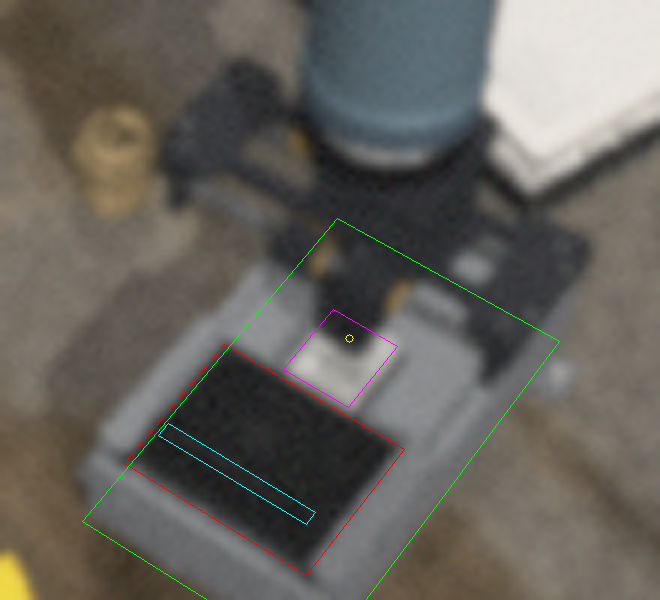

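Emit:
step_arm(commands="1 0 0 0;0.6 0 0 0;0.4 0 0 0;0.4 0 0 0;0.4 0 0 0;0.2 0 0 0;0 0 0 0;0 0 0 0")

```text
time_s: 5.7
position: [0.6008, -0.1862, 0.0482]
eef_rot: [-0.574, 0.412, 0.574, 0.413]
wrist_force: [-12.1, 4.1, 35.4]
finger_gap: 0.003
```

Emit:
step_arm(commands="-2 0 0 0;-4 0 0 0;0 4 0 0;0 4 0 0;0 4 0 0;0 1 0 0;0 0 0 0;0 0 0 0", gripper=0.5)

```text
time_s: 6.7
position: [0.4791, -0.2271, 0.1048]
eef_rot: [0.575, -0.412, -0.574, -0.412]
wrist_force: [0.1, 0.0, -0.5]
finger_gap: 0.248
```

```bash
python3 - <<'E'
from h import *
P=np.load("P.npy"); go(P,[-.118,-.003,.062])
d=cap("scene"); b=overlay(d,P,s=6,tz=.048,win=(255,185,365,285))
cv2.imwrite("pics/v6.png",b)
E
```

```text
t 6.7 pos [ 0.4791 -0.2271  0.1048] target [ 0.4785 -0.2286  0.062 ] yaws [ 2.00e-03 -3.14e+00] move cm now [ 4.28  0.11 -0.11] after yaw [ 4.28  0.11 -0.12]
tool axes
 [[ 0.001 -0.947 -0.321]
 [ 0.    -0.321  0.947]
 [-1.    -0.001 -0.   ]] F [ 0.1  0.  -0.5] gap 0.25 j7 2.37
```

View pics/v6.png

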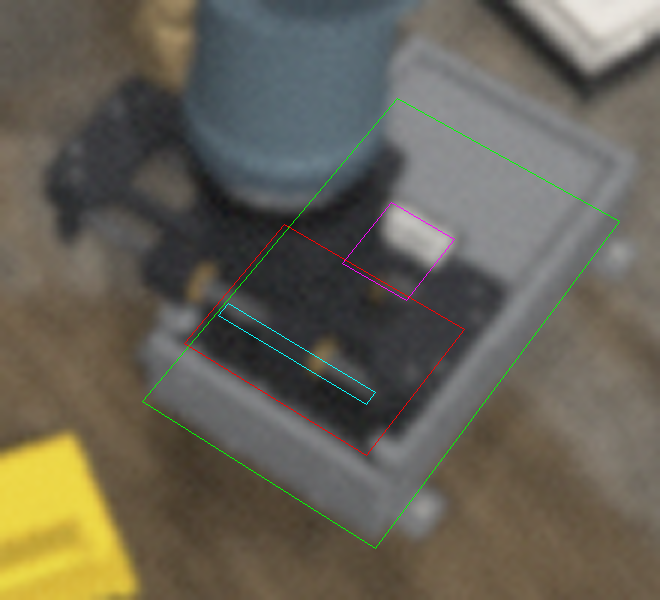

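Emit:
step_arm(commands="2 0.1 -0.1 0;1.6 0 0 0;0.7 0 0 0;0 0 0 0;0 0 0 0")

```text
time_s: 7.38
position: [0.4772, -0.2292, 0.0621]
eef_rot: [0.575, -0.412, -0.574, -0.413]
wrist_force: [0.1, 0.2, 1.4]
finger_gap: 0.248
```

Emit:
step_arm(commands="0 -1 0 0;0 -0.6 0 0;0 -0.4 0 0;0 -0.4 0 0;0 -0.4 0 0;0 -0.4 0 0;0 -0.4 0 0;0 -0.4 0 0;0 -0.4 0 0")

```text
time_s: 8.5
position: [0.5188, -0.2148, 0.0617]
eef_rot: [-0.574, 0.412, 0.574, 0.412]
wrist_force: [-0.8, 0.3, -0.4]
finger_gap: 0.25
```

Emit:
step_arm(commands="0 -0.5 0 0;0 -0.5 0 0;0 -0.5 0 0;0 -0.5 0 0;0 -0.5 0 0;0 -0.5 0 0;0 -0.5 0 0;0 -0.5 0 0;0 -0.5 0 0;0 -0.5 0 0;0 0 0 0")

```text
time_s: 9.88
position: [0.5666, -0.1987, 0.0618]
eef_rot: [0.575, -0.412, -0.574, -0.412]
wrist_force: [0.2, 0.0, -0.3]
finger_gap: 0.249
```

```bash
python3 - <<'E'
from h import *
P=np.load("P.npy"); go(P,[.013,-.003,.062])
d=cap("scene"); b=overlay(d,P,cx=.015,s=6,tz=.048,win=(265,165,375,265))
cv2.imwrite("pics/v7.png",b)
E
```

```text
t 9.88 pos [ 0.5666 -0.1987  0.0618] target [ 0.6026 -0.1867  0.062 ] yaws [ 1.000e-03 -3.141e+00] move cm now [-0.01 -3.8  -0.02] after yaw [-0.01 -3.8  -0.02]
tool axes
 [[ 0.001 -0.947 -0.32 ]
 [ 0.    -0.32   0.947]
 [-1.    -0.001 -0.   ]] F [ 0.2  0.  -0.3] gap 0.25 j7 2.28
```

View pics/v7.png

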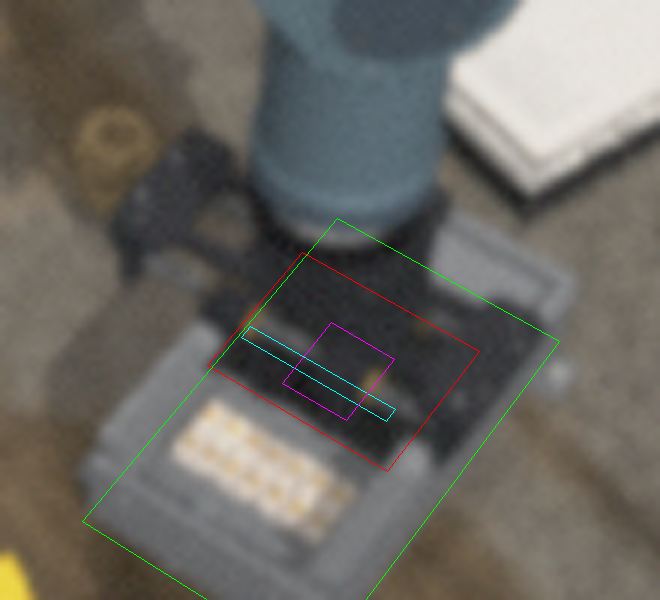

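Emit:
step_arm(commands="0 -0.5 0 0;0 -0.5 0 0;0 -0.5 0 0;0 -0.5 0 0;0 -0.5 0 0;0 -0.5 0 0;0 -0.5 0 0;0 -0.4 0 0;0 -0.2 0 0;0 0 0 0;0 2 0 0;0 0 0 0")

```text
time_s: 11.42
position: [0.5848, -0.193, 0.0617]
eef_rot: [-0.574, 0.413, 0.574, 0.413]
wrist_force: [0.9, 0.3, 0.9]
finger_gap: 0.251
```

Emit:
step_arm(commands="-4 0 0 0;-5 0 0 0;-5 0 0 0;0 4 4 0;0 5 4 0;0 5 4 0;0 4 4 0;0 4 4 0;0 0 4 0;0 0 4 0;0 0 0 0")

```text
time_s: 12.8
position: [0.2992, -0.0191, 0.2026]
eef_rot: [0.576, -0.411, -0.574, -0.412]
wrist_force: [-0.0, -0.8, -0.5]
finger_gap: 0.253
```

```bash
python3 - <<'E'
from h import *
P=np.load("P.npy"); go(P,[.013,-.003,.062])
c=cap("top");d=cap("scene")
for n in("top","scene"):
    for q in ("wide_cover","narrow_cover"):
        print(n,q,[(round(o["score"],2),np.round(o["extent"])) for o in models.outline_of(q,n)])
a=overlay(c,P,cx=.055,tz=.048,s=5);b=overlay(d,P,cx=.055,s=4,tz=.048,win=(270,180,370,280))
h=min(len(a),len(b)); cv2.imwrite("pics/v8.png",np.hstack([a[:h],b[:h]]))
E
```

```text
t 12.8 pos [ 0.2992 -0.0191  0.2026] target [ 0.6026 -0.1867  0.062 ] yaws [ 3.000e-03 -3.138e+00] move cm now [ 14.12 -23.28 -25.65] after yaw [ 14.12 -23.36 -25.58]
tool axes
 [[ 0.002 -0.947 -0.323]
 [ 0.    -0.323  0.947]
 [-1.    -0.002 -0.   ]] F [-0.  -0.8 -0.5] gap 0.25 j7 1.82
top wide_cover [(0.96, array([291., 211., 321., 244.])), (0.69, array([192., 161., 204., 174.])), (0.66, array([286., 129., 322., 163.]))]
top narrow_cover [(0.62, array([190., 168., 213., 198.]))]
scene wide_cover [(0.86, array([230., 256., 275., 297.])), (0.67, array([217., 154., 241., 174.])), (0.65, array([308., 199., 351., 233.]))]
scene narrow_cover []
```

View pics/v8.png

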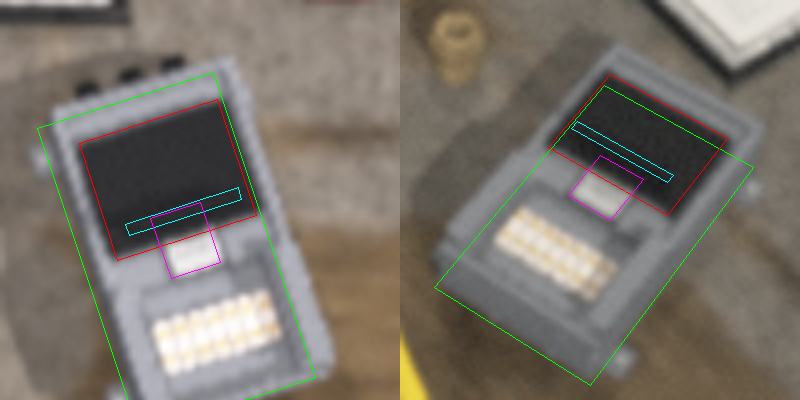

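```bash
python3 -c "
from station import ctrl
print(ctrl.hand_in())"
```

```text
the job is handed in; nothing more can be done
None
```

The wide box (the right-hand one) is open and I have handed the job in; no verdict came back. The arm's clock read 12.8 s after the last move, against the 38 s limit.

- **Tab:** I pressed it with the shut fingertips until it stopped. The fingertips were at z = 0.0482 m under about 35 N, which matches the hard stop at 0.048 m.
- **Cover:** I pushed the rib's rear face along the guides. Wrist readings taken between pushes were about 1 N or less.
- **Last pictures:** Both cameras show the cover looking flat on the shelf, with its origin at about x = 55 mm of the box. It is clear of the terminals and not against the end stop. The arm had backed off and touched nothing.
- **Narrow box and other things:** The narrow cover was detected within about 2 px of its starting place in the top view. I did not measure the loose things one by one.

**Checks that disagreed:**
- My box fit was about 3 mm off sideways in the pictures, well within the 12 mm allowed.
- In the last pictures the networks labelled a small patch on the narrow box "wide_cover" and missed "narrow_cover" in the scene view. I took both as detector errors.

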